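# Close up the cap row and clip its cover on

### The job

On the cassette of the cap tester, nudge the three loose bottle caps back against the fence and along it against the end stop, so that they stand upright in one straight, closed-up row. Then take the grey clip cover by its handle rib, set it over the fence so that it roofs the caps, and press it down past the snap until it is fully home. Finish without letting up: keep pressing the cover down firmly (about 15 newtons) when you stop, and leave the other things on the bench where they stand.

Things in the scene. Friction and masses are not known exactly. Their poses are not given: they have to be found in the camera images.
- cassette: fixed slotted aluminium cassette, left or right of the robot. Frame in mm: origin on the bench, z up, x from its open front towards the fence (away from the robot, within 0.3 rad), y to the left along the fence. Plate x -50..50, y -95..80, top z 12. Fence: bar x 25..39, y -60..60, top z 35.5. A closed-up row has cap centres at x 10 and y 31, 1, -29
- end_stop (a point): on the cassette, (10.5, 46, 21) mm: middle of the row-side face of the end stop, a block x -4..25, y 46..54, top z 30, joining the left part of the fence. The row's front and right end are open
- snap_left (a point): on the cassette, (32, 62, 26.5) mm: the round spring plunger (10 mm diameter, x 27..37) that pokes out of the fence's left end to y 67. Its twin is at the right end, y -62. Pushed in, each gives way up to 6 mm
- cover: grey plastic clip cover, 72 x 149 mm, 55 tall, about 110 g, upright on the bench on the other side (yaw within 0.4). Frame in mm: origin midway between the feet of its end legs, on the bench; x to its fence side, y left. Roof x -48..24, y -74.5..74.5, z 22..27; below it legs and lips, else open. Home: its origin at cassette (32, 0, 13.5), same axes, roof resting on the fence top
- cover_leg (a point): on the cover, (0, 68.5, 5.3) mm: centre of the round bead (radius 4) on the inner face of the left end leg (x -7..7, z 0..22); right leg likewise at y -68.5. The beads meet the plungers about 14 mm above home; it takes about 10 N to push on until 8 mm above home, then the force drops suddenly and the cover jumps home onto the hard fence
- cover_lip (a point): on the cover, (-45.5, 0, 0) mm: middle of the lower edge of the front lip (x -48..-43, y -59..59, z 0..22). A right side lip runs x -43..-12, y -57..-52, z 0..22; none on the left. Home, the lips stand in front of and beside the row (lip at cassette x -13.5); they land on a cap that is out of row
- cover_handle (a point): on the cover, (0, 0, 55) mm: middle of the top of the handle rib that stands on the roof, 14 mm thick along the cover's x, 60 mm long along its y, from z 27 to 55
- cap_a: white ribbed plastic drink-bottle cap, closed side up, upright cylinder 30 mm across, 20 mm tall, 12 g, one of three alike, loose on the cassette plate. Origin: centre of its underside (on the plate: cassette z = 12 mm); z up
- cap_b: white ribbed plastic drink-bottle cap, closed side up, upright cylinder 30 mm across, 20 mm tall, 12 g, one of three alike, loose on the cassette plate. Origin: centre of its underside (on the plate: cassette z = 12 mm); z up
- cap_c: white ribbed plastic drink-bottle cap, closed side up, upright cylinder 30 mm across, 20 mm tall, 12 g, one of three alike, loose on the cassette plate. Origin: centre of its underside (on the plate: cassette z = 12 mm); z up
- drink_bottle: white plastic drink bottle, 62 mm across, 165 mm tall, green label and red cap, standing at the left of the work area. Not part of the job. Origin: centre of its underside
- dark_bottle: black drink bottle, 60 mm across, 175 mm tall, standing at the right of the work area. Not part of the job. Origin: centre of its underside
- sample_jar: clear jar with white lid, 64 mm across, 75 mm tall, standing behind the work area. Not part of the job. Origin: centre of its underside
- roller: cream plastic support roller, upright cylinder 32 mm across, 38 mm tall, between cassette and cover. Not part of the job. Origin: centre of its underside
- screwdriver: black-handled screwdriver, 160 mm long, lying crosswise nearer the robot. Not part of the job. Origin: mid-length on its underside
- tape_roll: cardboard-brown ring, 72 mm across, 20 mm high, lying flat on the robot's side. Not part of the job. Origin: centre of its underside
- spare_chuck: white plastic disc 52 mm across, 28 mm high, standing on the robot's side. Not part of the job. Origin: centre of its underside

How it is judged:
On the way, in this order (a step that is already met when the one before it is completed fails the run):
1. the three caps stand in a closed-up row against the fence and the end stop, cover not yet on (x of cap_a in the frame of cassette between 0.004 and 0.016 m and y of cap_a in the frame of cassette between -0.036 and 0.036 m and z of each of cap_a, cap_b, cap_c in the frame of cassette below 0.016 m and angle between each of cap_a, cap_b, cap_c's own z axis and vertical below 0.15 rad and x of cap_b in the frame of cassette between 0.004 and 0.016 m and y of cap_b in the frame of cassette between -0.036 and 0.036 m and x of cap_c in the frame of cassette between 0.004 and 0.016 m and y of cap_c in the frame of cassette between -0.036 and 0.036 m and distance between cover and cassette above 0.08 m), for 0.2 s.
2. the cover is past the snap and fully home over the caps (z of cover in the frame of cassette between 0.01 and 0.0148 m and y of cover in the frame of cassette between -0.004 and 0.004 m and x of cover in the frame of cassette between 0.027 and 0.037 m and x of cover_lip in the frame of cassette below -0.007 m and angle between cover's own z axis and vertical below 0.05 rad), for 0.2 s.
At the end, for the whole second after the job is handed in: Cover snapped home (1.3 mm in height, 4 mm along and 5 mm across the fence, level, lip on the caps' side); each cap upright in the row (centre within 6 mm of its line, the row at most 7 mm open); the cover still pressed onto the cassette with more than 6 N through the last second (all of step 2 and x of cap_a in the frame of cassette between 0.004 and 0.016 m and y of cap_a in the frame of cassette between -0.036 and 0.036 m and z of each of cap_a, cap_b, cap_c in the frame of cassette below 0.016 m and angle between each of cap_a, cap_b, cap_c's own z axis and vertical below 0.15 rad and x of cap_b in the frame of cassette between 0.004 and 0.016 m and y of cap_b in the frame of cassette between -0.036 and 0.036 m and x of cap_c in the frame of cassette between 0.004 and 0.016 m and y of cap_c in the frame of cassette between -0.036 and 0.036 m and contact force between cover and cassette above 6 N); the arm keeps its last pose, push and grip.
It fails at once if a bystander is shoved more than 3 cm (distance of any of drink_bottle, dark_bottle, sample_jar, roller, screwdriver, tape_roll, spare_chuck from where it was at the start of the episode above 0.03 m).
It fails at once if a bystander is knocked over (angle between any of drink_bottle, dark_bottle, sample_jar, roller, tape_roll, spare_chuck's own z axis and vertical above 0.5 rad).
It also fails if it takes over 54 s, if anything falls off the work surface, if the arm or the gripper's body presses on something with over 40 N, if the wrist force passes 120 N, or if a joint passes its speed limit or range.

### The arm

A 6-joint arm with a two-finger parallel gripper is mounted at the origin on the work surface. World frame = base frame: x ahead of the robot, y to its left, z up, the work surface at z = 0. Lengths are in m, angles in rad, forces in N, time in s.
With the tool pointing down it reaches from about 0.3 to 0.75 m from the base axis. Payload 8.5 kg.
Tool frame: the origin (TCP) lies at the very end of the fingers, on their centre line; the grasp point (between the pads) lies 19 mm behind it; z points along the fingers, y is the line along which they close (so a half turn about z gives the same grasp; the last joint's range is limited). The gripper opens to 88 mm and grips with 3 to 60 N. Pads are 18 mm wide; open, the fingers measure 123 mm over their backs; the gripper's body (75 mm by 187 mm) begins 45 mm behind the grasp point.
Start: joints at [-1.529, 0.381, 1.297, -0, 1.464, -0.215], TCP at [0.14, -0.532, 0.239] pointing down, gripper open.
Joint ranges: [-3.11, 3.11], [-0.89, 2.33], [0.22, 2.48], [-1.42, 4.56], [0.17, 2.85], [-2.88, 2.88]. Speed limits (rad/s): [2.39, 2.39, 3.14, 3.14, 3.14, 3.14].

### API

Orientations are given as [roll, pitch, yaw] about the fixed x, y, z axes, in that order (R = Rz(yaw) Ry(pitch) Rx(roll)).
In Python, from plant import get_obs, get_image, close_job, masks_of, place_of gives the robot as it stands.
- The arm moves only by the shell command python3 -m crank 'ROWS' [OPENING]. ROWS is a JSON object of lists of equal length, an entry for each row: "xyz": the shift along the tool's x, y, z in m, a list of three; "roll": the turn about the tool's z in degrees. In form: {"xyz": [[dx, dy, dz], ...], "roll": [roll, ...]}. A call has 1 to 20 rows; each row shifts and turns the commanded pose from where the row before left it, along the tool's axes as they then stand; what a row does not reach is not made up. A row lasts 1/8 s, in which the tool goes at most 62.5 mm and 10.7 degrees, less where a joint would pass 70% of its speed; a pose out of reach is approached as far as the arm can. A call is refused whole if a number of a shift passes 0.0625 or a number of a turn 10.7, either way. A call with a gripper value outside its range is refused whole. OPENING is the opening, from 0 (shut) to 1 (fully open), set as the call begins (- or left out, the last holds). The fingers move at their own pace and stop on an object; the grip force is fixed at half the most. Time passes only in rows, so rows that do not move let the fingers close. It gives the time, the measured TCP pose, the force, the opening and the grip force at its end, in the units of the state.
- get_obs(): the state, without advancing time (a new reading comes with each control period).
- get_image(name): name is "side" or "top"; returns a dict with "img" (384x512x3 uint8, red, green, blue), "intrinsics" (3x3 intrinsics, pixels), "k1" (the pictures are not rectified: a ray, as slopes to the right and down, at radius r is drawn at 1 + k1 r^2 times it, then the intrinsics apply), "R" (3x3) and "t" (3): a world point X has camera coordinates R X + t. Camera axes: x right, y down, z forward; pixel columns grow to the right and rows downward; lengths in m; the calibration is good to about 2 mm. A picture is of the moment at which its call begins. There is no depth.
- close_job(): hands the job in; it is judged then, once.
Trained networks look in a picture, given as the dict that the camera call returned (one of the last four; its "shot" number tells which), for a name from the list of things; names that differ only in an ending like _2 or _b are one class to them, and where a whole thing is asked for, a point or a joint stands for the part that bears it (a point fixed in the world has none). Each returns a list of dicts, best first, with "confidence" (0 to 1); they miss things now and then, are a little off and sometimes report something else, mostly with a low value. They report only what shows in the picture. A call takes as long as a camera call.
- masks_of(target, picture): "pixels" (384x512 bool, what is visible of it) and "pixel" ([column, row] in pixels, amid what is visible of it).
- place_of(target, picture): "pixel" ([column, row] in pixels: a listed point, or the origin of a listed thing).
The state is a dict: "time": time; "joint_positions": joint angles; "joint_velocities": joint speeds; "joint_torque": joint torques, N m; "eef_pos": TCP position; "eef_rot": TCP orientation; "force": force on the tool from outside, world axes, zero at the start; "moment": the same for the moment, N m; "width": finger opening in m; "grasp_force": force on a finger pad.
Only numpy, scipy, OpenCV 4.12 (cv2) and the standard library are available. Lean on these libraries where they do the work, as an engineer would, in place of code of your own. Each camera call takes 0.05 s, during which the arm holds its last target. There are 200 camera calls.

## Working session

There is one attempt and no reset: what is moved stays moved. The work goes in short steps, Python scripts to look and compute and a shell command to move; the robot and the scene stay as the last step left them, time stands still between calls to the robot, and variables do not carry over. Pictures are saved under pics/ and viewed, at most 10 in all, crops included, and the job is handed in when it is done.

```bash
mkdir -p pics; cat > h.py <<'E'
import numpy as np, cv2
from plant import get_obs, get_image, masks_of, place_of
def ray(p,px):
    K=np.array(p["intrinsics"],float);k1=p["k1"]
    d=np.array([(px[0]-K[0,2])/K[0,0],(px[1]-K[1,2])/K[1,1]]);u=d.copy()
    for _ in range(30): u=d/(1+k1*(u@u))
    R=np.array(p["R"]);t=np.array(p["t"])
    return -R.T@t, R.T@np.array([u[0],u[1],1.])
def atz(p,px,z):
    o,d=ray(p,px); return o+d*(z-o[2])/d[2]
def proj(p,X):
    c=np.array(p["R"])@np.array(X)+np.array(p["t"]);u=c[:2]/c[2];u=u*(1+p["k1"]*(u@u));K=np.array(p["intrinsics"])
    return np.array([K[0,0]*u[0]+K[0,2],K[1,1]*u[1]+K[1,2]])
E
python3 - <<'E'
from h import *
o=get_obs();print({k:np.round(v,3) for k,v in o.items()})
P={n:get_image(n) for n in("top","side")}
for n,p in P.items():
    cv2.imwrite(f"pics/{n}0.png",cv2.cvtColor(p["img"],cv2.COLOR_RGB2BGR))
    print(n,"cam",np.round(ray(p,(256,192))[0],3))
    for th,z in dict(cassette=0,end_stop=.021,snap_left=.0265,cover=0,cover_leg=.0053,cover_lip=0,cover_handle=.055,cap_a=.012,roller=0,screwdriver=0,tape_roll=0,spare_chuck=0,sample_jar=0,drink_bottle=0,dark_bottle=0).items():
        for r in place_of(th,p)[:4]:
            print(th,round(r["confidence"],2),np.round(r["pixel"]),np.round(atz(p,r["pixel"],z),4)[:2])
E
```

```text
{'time': np.float64(0.0), 'joint_positions': array([-1.529,  0.381,  1.298, -0.   ,  1.464, -0.215]), 'joint_velocities': array([ 0.002, -0.   , -0.001,  0.001, -0.   , -0.001]), 'joint_torque': array([ 1.0000e-03, -4.3793e+01, -2.2456e+01,  7.1000e-02,  3.5000e-02,
       -0.0000e+00]), 'eef_pos': array([ 0.14 , -0.532,  0.238]), 'eef_rot': array([-3.14 , -0.   ,  0.257]), 'force': array([0.345, 0.541, 0.214]), 'moment': array([-0.016, -0.015, -0.001]), 'grasp_force': np.float64(0.0), 'width': np.float64(0.088)}
top cam [ 0.406 -0.013  1.223]
cassette 0.93 [326. 192.] [ 0.5555 -0.1861]
end_stop 0.78 [313. 185.] [ 0.5701 -0.149 ]
end_stop 0.26 [252. 187.] [0.5649 0.0031]
snap_left 0.67 [304. 181.] [ 0.5784 -0.1272]
cover 0.66 [184. 183.] [0.5774 0.1806]
cover_leg 0.75 [156. 179.] [0.5861 0.2509]
cover_leg 0.69 [338. 199.] [ 0.5354 -0.2148]
cover_lip 0.58 [178. 203.] [0.5239 0.1945]
cover_handle 0.79 [178. 185.] [0.565  0.1841]
cap_a 0.68 [349. 197.] [ 0.5406 -0.2421]
cap_a 0.62 [336. 199.] [ 0.5357 -0.2079]
cap_a 0.46 [320. 196.] [ 0.542  -0.1679]
roller 0.71 [249. 184.] [0.5731 0.01
[... 734 characters left out ...]
267 0.1983]
cover 0.38 [245. 146.] [0.5754 0.2437]
cover_leg 0.7 [244. 141.] [0.5753 0.2588]
cover_lip 0.92 [232. 160.] [0.5207 0.1966]
cover_handle 0.97 [246. 148.] [0.5599 0.1767]
cap_a 0.71 [282. 272.] [ 0.539  -0.2121]
cap_a 0.67 [274. 254.] [ 0.5382 -0.1589]
cap_a 0.67 [246. 146.] [0.5741 0.2304]
cap_a 0.65 [290. 281.] [ 0.5507 -0.2407]
roller 0.55 [267. 203.] [0.572  0.0098]
screwdriver 0.7 [206. 203.] [0.4119 0.0559]
screwdriver 0.16 [249. 138.] [0.5972 0.2717]
tape_roll 0.76 [174. 167.] [0.3502 0.214 ]
spare_chuck 0.8 [214. 295.] [ 0.3706 -0.2183]
sample_jar 0.77 [342. 212.] [ 0.7567 -0.0762]
drink_bottle 0.86 [261. 111.] [0.6713 0.3898]
dark_bottle 0.68 [355. 316.] [ 0.6627 -0.3556]
```

```bash
python3 - <<'E'
import cv2
t=cv2.imread("pics/top0.png");s=cv2.imread("pics/side0.png")
a=cv2.resize(t[150:240,280:380],(0,0),fx=4,fy=4,interpolation=cv2.INTER_CUBIC)
b=cv2.resize(t[150:240,135:235],(0,0),fx=4,fy=4,interpolation=cv2.INTER_CUBIC)
cv2.imwrite("pics/c1.png",cv2.hconcat([a,b]))
a=cv2.resize(s[210:310,240:340],(0,0),fx=4,fy=4,interpolation=cv2.INTER_CUBIC)
b=cv2.resize(s[105:205,200:300],(0,0),fx=4,fy=4,interpolation=cv2.INTER_CUBIC)
cv2.imwrite("pics/c2.png",cv2.hconcat([a,b]))
E
```

```text
(no output)
```

View pics/c1.png

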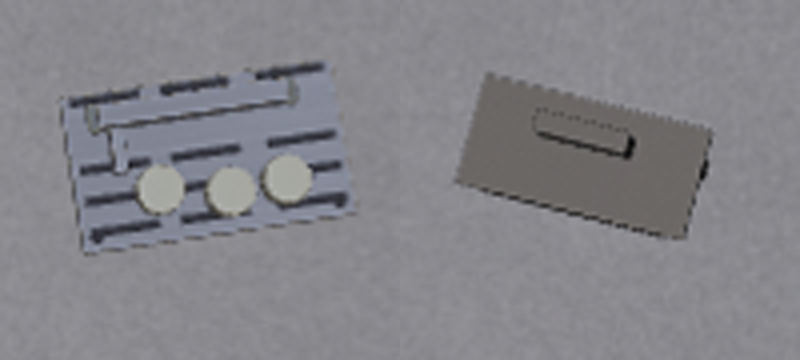

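View pics/c2.png

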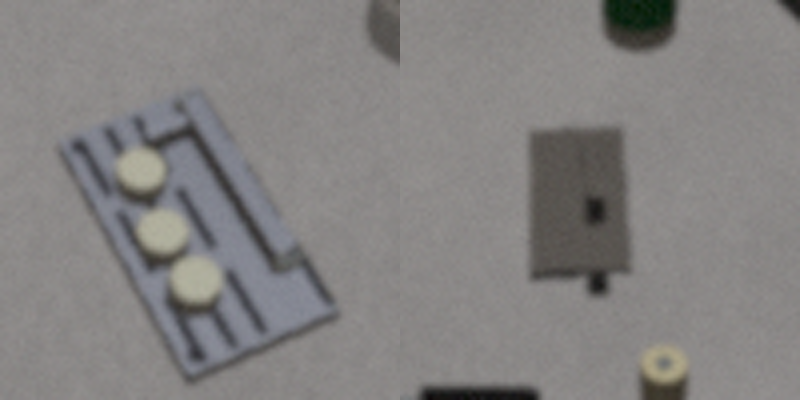

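```bash
cat > fit.py <<'E'
from h import *
from scipy.optimize import minimize
def box(x0,x1,y0,y1,z0,z1): return np.array([[x,y,z] for x in(x0,x1) for y in(y0,y1) for z in(z0,z1)])/1000
a=np.arange(0,2*np.pi,.2)
MOD=dict(cassette=[np.vstack([box(-50,50,-95,80,0,12),box(25,39,-60,60,12,35.5)])],
 cover=[np.vstack([box(-48,24,-74.5,74.5,22,27)]),box(-7,7,-30,30,27,55),box(-7,7,68,74.5,0,22),box(-7,7,-74.5,-68,0,22),box(-48,-43,-59,59,0,22)],
 cap=[np.vstack([np.c_[.015*np.cos(a),.015*np.sin(a),0*a+z] for z in(.0,.020)])])
S=8
def draw(p,name,q,z,roi):
    x,y,th=q;c,s=np.cos(th),np.sin(th);R=np.array([[c,-s,0],[s,c,0],[0,0,1]])
    im=np.zeros((roi[3]*S,roi[2]*S),np.uint8)
    for V in MOD[name]:
        P=np.array([proj(p,R@v+[x,y,z]) for v in V])
        P=(P-[roi[0],roi[1]]+.5)*S-.5
        cv2.fillConvexPoly(im,cv2.convexHull(np.round(P*16).astype(np.int32)),255,shift=4)
    return cv2.resize(im,(roi[2],roi[3]),interpolation=cv2.INTER_AREA)/255.
def fit(name,obs,q0,z):
    def cost(q):
        q=np.r_[q,0][:3]; e=0
        for p,m,roi in obs: e+=np.abs(draw(p,name,q,z,roi)-m).sum()
        return e
    def one(n0):
        d=np.diag([.006,.006,.08])[:n0,:n0]
        q=np.array(q0[:n0],float)
        for k in(1,.4):
            r=minimize(cost,q,method="Nelder-Mead",options=dict(initial_simplex=np.vstack([q,q+k*d]),xatol=1e-4,fatol=.05,maxiter=150)); q=r.x
        return r
    return one(len(q0))
def ob(p,m,hull=False):
    m=m.astype(np.uint8)
    if hull:
        c=np.vstack(cv2.findContours(m,0,2)[0]);cv2.fillConvexPoly(m,cv2.convexHull(c),1)
    x,y,w,h=cv2.boundingRect(m);x-=12;y-=12;w+=24;h+=24
    return p,m[y:y+h,x:x+w].astype(float),(x,y,w,h)
E
cat > meas.py <<'E'
from fit import *
import sys,json
P={n:get_image(n) for n in("top","side")}
def M(t,p,n=1): return masks_of(t,p)[:n]
for name,q0,z in(("cassette",(.556,-.187,.15),0),("cover",(.575,.18,-.2),0)):
    O=[ob(p,M(name,p)[0]["pixels"],name=="cassette") for p in P.values()]
    for tag,oo in(("top",O[:1]),("side",O[1:]),("both",O)):
        r=fit(name,oo,q0,z);print(name,tag,np.round(r.x,4),round(r.fun,1),[int(o[1].sum()) for o in oo])
for n,p in P.items():
    for m in M("cap_a",p,5):
        c=atz(p,m["pixel"],.03);
        if c[1]>-.05 or m["pixels"].sum()<20: continue
        r=fit("cap",[ob(p,m["pixels"])],c[:2],.012);print("cap",n,round(m["confidence"],2),np.round(r.x,4),round(r.fun,1),int(m["pixels"].sum()))
E
time python3 meas.py
```

```text
cassette top [ 0.5606 -0.1911  0.143 ] 95.2 [2753]
cassette side [ 0.5582 -0.1898  0.1397] 94.2 [2893]
cassette both [ 0.5593 -0.1907  0.1418] 236.5 [2753, 2893]
cover top [ 0.5705  0.1809 -0.2476] 66.0 [1687]
cover side [ 0.5674  0.1813 -0.255 ] 47.3 [906]
cover both [ 0.5694  0.1808 -0.2591] 158.0 [1687, 906]
cap top 0.64 [ 0.5448 -0.2463] 18.5 116
cap top 0.51 [ 0.5374 -0.2099] 19.5 112
cap side 0.6 [ 0.5422 -0.2451] 15.2 165
cap side 0.5 [ 0.5365 -0.163 ] 24.1 135
cap side 0.47 [ 0.5353 -0.2083] 17.9 154
real	0m8.767s
user	0m5.250s
sys	0m0.383s
```

```bash
python3 -m crank '{"xyz":[[0,0,0],[0,0,0],[0,0,0],[0,0,0],[0,0,0],[0,0,0],[0,0,0],[0,0,0],[0.034,0.045,0],[0.034,0.045,0],[0.034,0.045,0],[0.034,0.045,0],[0.034,0.045,0],[0.034,0.045,0],[0.034,0.045,0],[0.034,0.045,0],[0.034,0.045,0],[0,0,0]],"roll":[-10.43,-10.43,-10.43,-10.43,-10.43,-10.43,-10.43,-10.43,0,0,0,0,0,0,0,0,0,0]}' 0
cat > cas.py <<'E'
from h import *
# tool pose in cassette frame (mm)
C=np.array([.5595,-.1905,.142])
o=get_obs();d=np.array(o["eef_pos"])[:2]-C[:2];c,s=np.cos(C[2]),np.sin(C[2])
psi=o["eef_rot"][2]
print("t",round(o["time"],2),"cas x,y,z mm",np.round([1e3*(c*d[0]+s*d[1]),1e3*(c*d[1]-s*d[0]),1e3*o["eef_pos"][2]],1),"yawerr deg",np.round(np.degrees(psi-np.pi/2-C[2]),2),"rot",np.round(o["eef_rot"],3),"F",np.round(o["force"],1))
E
python3 cas.py
```

```text
time: 4.25
eef_pos: [0.4988, -0.1691, 0.2385]
eef_rot: [3.141, -0.0, 1.718]
force: [-0.4, 0.0, 0.4]
width: 0.0007
grasp_force: 0.0
t 4.25 cas x,y,z mm [-57.   29.8 238.5] yawerr deg 0.29 rot [ 3.141 -0.     1.718] F [-0.4  0.   0.4]
```

```bash
python3 -m crank '{"xyz":[[0,-0.005,0.055],[0,0,0.055],[0,0,0.055],[0,0,0.055],[0,0,0],[0,0.006,0],[0,0.006,0],[0,0.006,0],[0,0.006,0],[0,0.006,0],[0,0.005,0],[0,0.004,0],[0,0,0]],"roll":[0,0,0,0,0.3,0,0,0,0,0,0,0,0]}' 0
python3 cas.py
python3 - <<'E'
from h import *
p=get_image("side");cv2.imwrite("pics/s1.png",cv2.resize(cv2.cvtColor(p["img"],4)[190:320,210:350],(0,0),fx=5,fy=4.5,interpolation=2))
E
```

```text
time: 5.88
eef_pos: [0.5311, -0.1669, 0.0187]
eef_rot: [-3.142, -0.0, 1.708]
force: [0.1, 0.6, -0.9]
width: 0.0004
grasp_force: 0.0
t 5.88 cas x,y,z mm [-24.8  27.4  18.7] yawerr deg -0.27 rot [-3.142 -0.     1.708] F [ 0.1  0.6 -0.9]
```

View pics/s1.png

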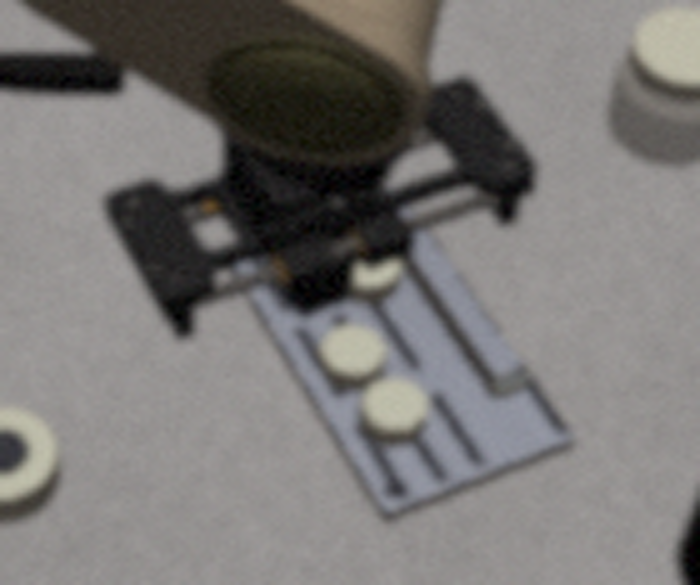

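```bash
python3 -m crank '{"xyz":[[0,0.002,0],[0,0.002,0],[0,0,0]],"roll":[0,0,0]}' 0; python3 cas.py
python3 -m crank '{"xyz":[[0,-0.022,0],[0,-0.022,0],[0,0,0],[-0.022,0,0],[-0.021,0,0],[0,0,0],[0,0.006,0],[0,0.006,0],[0,0.006,0],[0,0.006,0],[0,0.006,0],[0,0.006,0],[0,0.005,0],[0,0.003,0],[0,0,0]],"roll":[0,0,0,0,0,0,0,0,0,0,0,0,0,0,0]}' 0; python3 cas.py
```

```text
time: 6.3
eef_pos: [0.535, -0.1664, 0.0188]
eef_rot: [3.141, 0.0, 1.708]
force: [-0.3, 0.5, -0.0]
width: 0.0002
grasp_force: 0.0
t 6.3 cas x,y,z mm [-20.9  27.3  18.8] yawerr deg -0.28 rot [3.141 0.    1.708] F [-0.3  0.5 -0. ]
time: 8.18
eef_pos: [0.5408, -0.209, 0.0187]
eef_rot: [-3.142, -0.0, 1.708]
force: [-0.6, 0.9, -0.7]
width: 0.0001
grasp_force: 0.0
t 8.18 cas x,y,z mm [-21.1 -15.7  18.7] yawerr deg -0.28 rot [-3.142 -0.     1.708] F [-0.6  0.9 -0.7]
```

```bash
python3 -m crank '{"xyz":[[0,-0.022,0],[0,-0.022,0],[0,0,0],[-0.018,0,0],[-0.018,0,0],[0,0,0],[0,0.006,0],[0,0.006,0],[0,0.006,0],[0,0.006,0],[0,0.006,0],[0,0.006,0],[0,0.005,0],[0,0.003,0],[0,0,0],[0,-0.02,0],[0,-0.02,0],[-0.018,0,0],[-0.018,0,0],[0,0,0]],"roll":[0,0,0,0,0,0,0,0,0,0,0,0,0,0,0,0,0,0,0,0]}' 0; python3 cas.py
cat > caps.py <<'E'
from fit import *
C=np.array([.5595,-.1905,.142]);c,s=np.cos(C[2]),np.sin(C[2])
for n in("top","side"):
    p=get_image(n);cv2.imwrite(f"pics/last_{n}.png",cv2.cvtColor(p["img"],4))
    for m in masks_of("cap_a",p):
        q=atz(p,m["pixel"],.03)
        if abs(q[1]+.2)>.15 or m["pixels"].sum()<20: continue
        r=fit("cap",[ob(p,m["pixels"])],q[:2],.012);d=r.x-C[:2]
        print(n,round(m["confidence"],2),"cas",np.round([1e3*(c*d[0]+s*d[1]),1e3*(c*d[1]-s*d[0])],1),round(r.fun,1),int(m["pixels"].sum()))
E
python3 caps.py
```

```text
time: 10.68
eef_pos: [0.5116, -0.2877, 0.0187]
eef_rot: [3.141, 0.001, 1.706]
force: [0.6, -0.5, 0.1]
width: 0.0
grasp_force: 0.0
t 10.68 cas x,y,z mm [-61.2 -89.4  18.7] yawerr deg -0.37 rot [3.141e+00 1.000e-03 1.706e+00] F [ 0.6 -0.5  0.1]
top 0.4 cas [10.2 27.3] 10.1 124
side 0.33 cas [  7.4 -94.5] 220.7 280
```

```bash
python3 -m crank '{"xyz":[[0,0.022,0],[0,0.022,0],[0,0.021,0],[0,0,0],[0.006,0,0],[0.006,0,0],[0.006,0,0],[0.005,0,0],[0.005,0,0],[0.004,0,0],[0.003,0,0],[0,0,0]],"roll":[0.3,0,0,0,0,0,0,0,0,0,0,0]}' 0; python3 cas.py; python3 caps.py
python3 - <<'E'
import cv2
a=cv2.imread("pics/last_side.png")[210:310,240:340];b=cv2.imread("pics/last_top.png")[140:240,280:380]
cv2.imwrite("pics/v4.png",cv2.resize(cv2.hconcat([a,b]),(800,400),interpolation=2))
E
```

```text
time: 12.38
eef_pos: [0.5708, -0.2424, 0.0188]
eef_rot: [3.142, 0.0, 1.703]
force: [-0.1, 0.1, -0.4]
width: 0.0007
grasp_force: 0.0
t 12.38 cas x,y,z mm [  3.8 -52.9  18.8] yawerr deg -0.57 rot [3.142 0.    1.703] F [-0.1  0.1 -0.4]
```

View pics/v4.png

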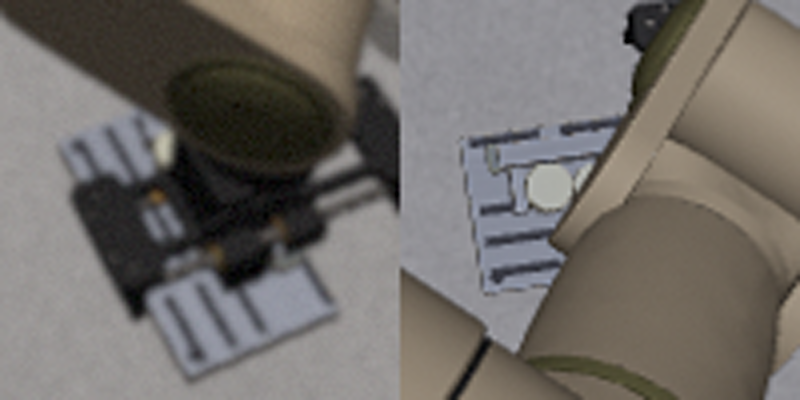

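```bash
python3 -m crank '{"xyz":[[0.001,0,0],[0.001,0,0],[0,0,0]],"roll":[0,0,0]}' 0; python3 cas.py;python3 -m crank '{"xyz":[[0.001,0,0],[0,0,0]],"roll":[0,0]}' 0; python3 cas.py
```

```text
time: 12.95
eef_pos: [0.5708, -0.2415, 0.0191]
eef_rot: [3.141, 0.002, 1.703]
force: [-0.0, -4.8, 0.2]
width: 0.0003
grasp_force: 2.6
t 12.95 cas x,y,z mm [  4.  -52.   19.1] yawerr deg -0.59 rot [3.141e+00 2.000e-03 1.703e+00] F [-0.  -4.8  0.2]
time: 13.2
eef_pos: [0.5709, -0.2412, 0.0193]
eef_rot: [3.14, 0.004, 1.702]
force: [0.1, -8.2, -0.4]
width: 0.0004
grasp_force: 4.0
t 13.2 cas x,y,z mm [  4.1 -51.8  19.3] yawerr deg -0.59 rot [3.14  0.004 1.702] F [ 0.1 -8.2 -0.4]
```

```bash
python3 -m crank '{"xyz":[[-0.008,0,0],[0,0,-0.04],[0,0,-0.05],[0,0,-0.05],[0.0523,0.0067,0],[0.0523,0.0067,0],[0.0523,0.0067,0],[0.0523,0.0067,0],[0.0523,0.0067,0],[0.0523,0.0067,0],[0.0523,0.0067,0],[0.0523,0.0067,0],[0.006,0,0],[0,0,0],[0,0,0],[0,0,0],[0,0,0]],"roll":[0,0,0,0,0,0,0,0,0,0,0,0,0,7.4,7.4,7.4,0]}' 0.5; python3 caps.py
python3 - <<'E'
import cv2
a=cv2.imread("pics/last_side.png")[210:310,240:340];b=cv2.imread("pics/last_top.png")[140:240,280:380]
cv2.imwrite("pics/v5.png",cv2.resize(cv2.hconcat([a,b]),(800,400),interpolation=2))
E
```

```text
time: 15.32
eef_pos: [0.5687, 0.1795, 0.1586]
eef_rot: [-3.141, 0.0, 1.315]
force: [-0.6, 0.3, 0.1]
width: 0.0442
grasp_force: 0.0
top 0.61 cas [  2.9 -29.1] 12.5 132
top 0.48 cas [1.4 0.8] 14.1 138
top 0.47 cas [ 9.  29.7] 13.5 123
side 0.74 cas [  0.1 -28.6] 17.3 182
side 0.67 cas [ 8.  33.5] 32.9 132
side 0.55 cas [1.  6.7] 41.3 121
```

View pics/v5.png

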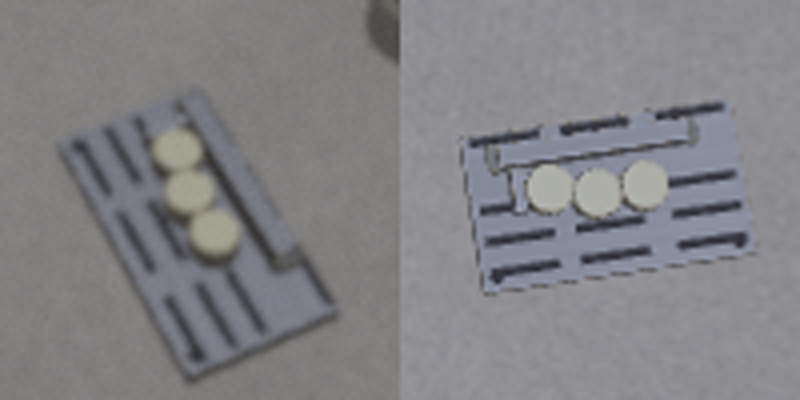

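```bash
python3 -m crank '{"xyz":[[0,0,0],[0,0,0],[0,0,0],[-0.0521,-0.0152,0],[-0.0521,-0.0152,0],[-0.0521,-0.0152,0],[-0.0521,-0.0152,0],[-0.0521,-0.0152,0],[-0.0521,-0.0152,0],[-0.0521,-0.0152,0],[0,0,0.046],[0,0,0.047],[0,0,0.047],[0,0,0]],"roll":[-7.6,-7.6,-7.6,0,0,0,0,0,0,0,0,0,0,0]}' 0; python3 cas.py
python3 -m crank '{"xyz":[[0,0.006,0],[0,0.006,0],[0,0.005,0],[0,0.005,0],[0,0.004,0],[0,0,0]],"roll":[0,0,0,0,0,0]}' 0; python3 cas.py
```

```text
time: 17.27
eef_pos: [0.5141, -0.1953, 0.0168]
eef_rot: [-3.138, -0.003, 1.714]
force: [0.2, -0.1, 0.9]
width: 0.0003
grasp_force: 0.0
t 17.27 cas x,y,z mm [-45.6   1.7  16.8] yawerr deg 0.06 rot [-3.138e+00 -3.000e-03  1.714e+00] F [ 0.2 -0.1  0.9]
time: 18.02
eef_pos: [0.5404, -0.1921, 0.0189]
eef_rot: [-3.14, -0.0, 1.713]
force: [-3.5, -0.5, 3.2]
width: 0.0004
grasp_force: 2.3
t 18.02 cas x,y,z mm [-19.1   1.1  18.9] yawerr deg 0.04 rot [-3.14  -0.     1.713] F [-3.5 -0.5  3.2]
```

```bash
python3 -m crank '{"xyz":[[0,0.002,0],[0,0.001,0],[0,0,0]],"roll":[0,0,0]}' 0; python3 cas.py
python3 - <<'E'
from h import *
a=cv2.cvtColor(get_image("side")["img"],4)[210:310,240:340];b=cv2.cvtColor(get_image("top")["img"],4)[140:240,280:380]
cv2.imwrite("pics/v6.png",cv2.resize(cv2.hconcat([a,b]),(800,400),interpolation=2))
E
```

```text
time: 18.4
eef_pos: [0.5408, -0.1919, 0.0189]
eef_rot: [-3.134, -0.002, 1.713]
force: [-18.7, -4.0, 11.6]
width: 0.0004
grasp_force: 9.7
t 18.4 cas x,y,z mm [-18.7   1.3  18.9] yawerr deg 0.04 rot [-3.134e+00 -2.000e-03  1.713e+00] F [-18.7  -4.   11.6]
```

View pics/v6.png

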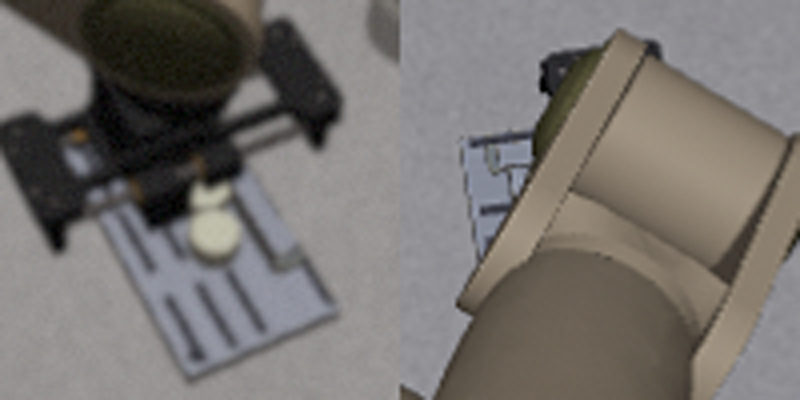

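```bash
python3 -m crank '{"xyz":[[0,-0.01,0],[0,-0.014,0],[0,0,0],[-0.016,0,0],[-0.016,0,0],[0,0,0],[0,0.006,0],[0,0.006,0],[0,0.005,0],[0,0.004,0],[0,0,0]],"roll":[0,0,0,0,0,0,0,0,0,0,0]}' 0; python3 cas.py
python3 -m crank '{"xyz":[[0,0.001,0],[0,0.001,0],[0,0,0]],"roll":[0,0,0]}' 0; python3 cas.py
```

```text
time: 19.88
eef_pos: [0.5451, -0.2235, 0.0187]
eef_rot: [-3.14, -0.001, 1.714]
force: [-3.5, -1.2, 1.6]
width: 0.0003
grasp_force: 1.7
t 19.88 cas x,y,z mm [-18.9 -30.6  18.7] yawerr deg 0.04 rot [-3.140e+00 -1.000e-03  1.714e+00] F [-3.5 -1.2  1.6]
time: 20.25
eef_pos: [0.5454, -0.2234, 0.0186]
eef_rot: [-3.137, -0.002, 1.713]
force: [-12.0, -2.2, 5.7]
width: 0.0005
grasp_force: 6.3
t 20.25 cas x,y,z mm [-18.6 -30.6  18.6] yawerr deg 0.03 rot [-3.137e+00 -2.000e-03  1.713e+00] F [-12.   -2.2   5.7]
```

```bash
python3 -m crank '{"xyz":[[0,-0.014,0],[0,0,0],[0.02,0,0],[0.02,0,0],[0.019,0,0],[0,0,0],[0,0.005,0],[0,0.004,0],[0,0.003,0],[0,0,0]],"roll":[0,0,0,0,0,0,0,0,0,0]}' 0; python3 cas.py
```

```text
time: 21.5
eef_pos: [0.5364, -0.1658, 0.0186]
eef_rot: [-3.139, -0.0, 1.713]
force: [-4.6, -2.9, 2.9]
width: 0.0003
grasp_force: 2.6
t 21.5 cas x,y,z mm [-19.3  27.7  18.6] yawerr deg 0.01 rot [-3.139 -0.     1.713] F [-4.6 -2.9  2.9]
```

```bash
python3 -m crank '{"xyz":[[0,-0.02,0],[-0.036,0,0],[-0.036,0,0],[-0.034,0,0],[0,0.022,0],[0,0.023,0],[0,0,0],[0.008,0,0],[0.007,0,0],[0.005,0,0],[0.003,0,0],[0,0,0]],"roll":[0,0,0,0,0,0,0,0,0,0,0,0]}' 0; python3 cas.py
```

```text
time: 23.0
eef_pos: [0.5735, -0.2438, 0.0188]
eef_rot: [3.142, 0.0, 1.713]
force: [0.4, 0.7, -0.1]
width: 0.0006
grasp_force: 0.0
t 23.0 cas x,y,z mm [  6.3 -54.8  18.8] yawerr deg 0.03 rot [3.142 0.    1.713] F [ 0.4  0.7 -0.1]
```

```bash
python3 -m crank '{"xyz":[[0.0015,0,0],[0.001,0,0],[0,0,0]],"roll":[0,0,0]}' 0; python3 cas.py
```

```text
time: 23.38
eef_pos: [0.5734, -0.2419, 0.0189]
eef_rot: [3.141, 0.001, 1.713]
force: [-0.1, -2.2, 1.3]
width: 0.0004
grasp_force: 1.2
t 23.38 cas x,y,z mm [  6.4 -52.8  18.9] yawerr deg 0.01 rot [3.141e+00 1.000e-03 1.713e+00] F [-0.1 -2.2  1.3]
```

```bash
python3 -m crank '{"xyz":[[-0.006,0,0],[0,0,-0.04],[0,0,-0.05],[0,0,-0.05],[0.0529,0.0071,0],[0.0529,0.0071,0],[0.0529,0.0071,0],[0.0529,0.0071,0],[0.0529,0.0071,0],[0.0529,0.0071,0],[0.0529,0.0071,0],[0.0529,0.0071,0],[0,0,0],[0,0,0],[0,0,0],[0,0,0]],"roll":[0,0,0,0,0,0,0,0,0,0,0,0,7.6,7.6,7.6,0]}' 0.5; python3 caps.py
python3 - <<'E'
import cv2
a=cv2.imread("pics/last_side.png");b=cv2.imread("pics/last_top.png")
A=cv2.resize(cv2.hconcat([a[215:290,255:330],b[150:225,290:365]]),(800,400),interpolation=2)
cv2.imwrite("pics/v7.png",A)
E
```

```text
time: 25.38
eef_pos: [0.5703, 0.1795, 0.1587]
eef_rot: [-3.141, -0.0, 1.316]
force: [-1.2, 0.6, -0.3]
width: 0.0441
grasp_force: 0.0
top 0.63 cas [  9.3 -30.6] 42.7 89
top 0.57 cas [10.2 30.2] 15.8 129
side 0.58 cas [5.5 4.3] 28.7 147
side 0.5 cas [  6.  -27.8] 23.0 147
side 0.47 cas [ 7.8 33.6] 27.7 137
```

View pics/v7.png

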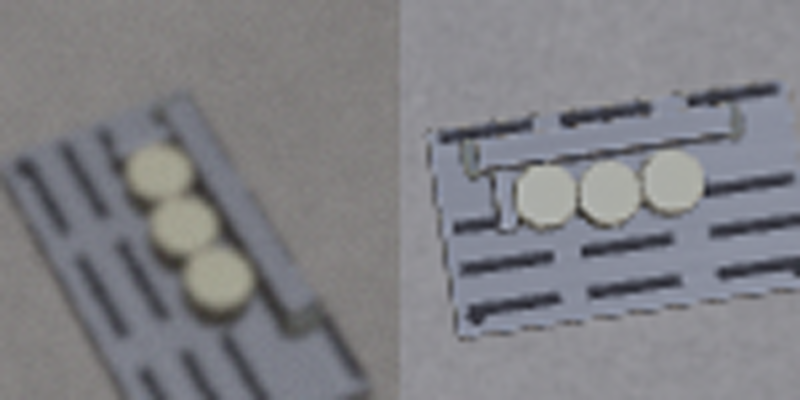

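```bash
python3 - <<'E'
from fit import *
C=np.array([.5595,-.1905,.142]);c,s=np.cos(C[2]),np.sin(C[2])
p=get_image("top");g=p["img"].astype(float)
d=g[...,0]-g[...,2]; # whites vs bluish plate
x0,y0=292,172
sub=d[165:200,300:350]
m=((g[...,0]>150)&(d>-2)).astype(np.uint8); 
full=np.zeros_like(m);full[168:205,296:356]=m[168:205,296:356]
n,l,st,ce=cv2.connectedComponentsWithStats(full)
print(n,[ (st[i,4],np.round(ce[i],1)) for i in range(1,n) if st[i,4]>30])
a,r=None,None
# fit three discs jointly
roi=(292,165,70,45);M=full[165:210,292:362].astype(float)
def cost(q):
    im=np.zeros_like(M)
    for k in range(3): im=np.maximum(im,draw(p,"cap",(q[2*k],q[2*k+1],0),.012,roi))
    return np.abs(im-M).sum()
q=[]
for y in(.031,.001,-.029): q+=[C[0]+c*.008-s*y,C[1]+s*.008+c*y]
r=minimize(cost,q,method="Nelder-Mead",options=dict(initial_simplex=np.vstack([q,q+.003*np.eye(6)]),maxiter=600,xatol=1e-4,fatol=.05))
print(r.fun,M.sum())
for k in range(3):
    e=r.x[2*k:2*k+2]-C[:2];print(np.round([1e3*(c*e[0]+s*e[1]),1e3*(c*e[1]-s*e[0])],1))
# cover too
m2=masks_of("cassette",p)[0]["pixels"]; print("cassette",np.round(fit("cassette",[ob(p,m2,True)],(.5595,-.1905,.142),0).x,4))
E
```

```text
4 [(np.int32(101), array([340.9, 183.3])), (np.int32(101), array([317. , 186.2])), (np.int32(102), array([328.9, 185.5]))]
72.72156862745098 304.0
[11.1 27.9]
[8.3 0.2]
[  9.  -29.2]
cassette [ 0.5611 -0.1909  0.1457]
```

```bash
python3 -m crank '{"xyz":[[0,0,0],[0,0,0],[0,0,0],[-0.0521,-0.0138,0],[-0.0521,-0.0138,0],[-0.0521,-0.0138,0],[-0.0521,-0.0138,0],[-0.0521,-0.0138,0],[-0.0521,-0.0138,0],[-0.0521,-0.0138,0],[0,0,0.046],[0,0,0.047],[0,0,0.047],[0,0,0],[0,0.005,0],[0,0.005,0],[0,0.004,0],[0,0,0]],"roll":[-7.6,-7.6,-7.6,0,0,0,0,0,0,0,0,0,0,0,0,0,0,0]}' 0; python3 cas.py
python3 -m crank '{"xyz":[[0,0.001,0],[0,0,0]],"roll":[0,0]}' 0; python3 cas.py
```

```text
time: 27.92
eef_pos: [0.5405, -0.1932, 0.0193]
eef_rot: [3.141, 0.001, 1.714]
force: [-1.7, 0.4, 1.5]
width: 0.0007
grasp_force: 0.7
t 27.93 cas x,y,z mm [-19.2   0.1  19.3] yawerr deg 0.04 rot [3.141e+00 1.000e-03 1.714e+00] F [-1.7  0.4  1.5]
time: 28.18
eef_pos: [0.5406, -0.1931, 0.019]
eef_rot: [-3.14, -0.0, 1.713]
force: [-5.4, -0.8, 4.6]
width: 0.0005
grasp_force: 3.0
t 28.18 cas x,y,z mm [-19.    0.1  19. ] yawerr deg 0.02 rot [-3.14  -0.     1.713] F [-5.4 -0.8  4.6]
```

```bash
python3 -m crank '{"xyz":[[0,-0.012,0],[-0.015,0,0],[-0.015,0,0],[0,0,0],[0,0.005,0],[0,0.004,0],[0,0.0035,0],[0,0,0]],"roll":[0,0,0,0,0,0,0,0]}' 0; python3 cas.py
python3 -m crank '{"xyz":[[0,-0.005,0],[0,0,-0.04],[0,0,-0.05],[0,0,-0.05],[0.0496,0.01065,0],[0.0496,0.01065,0],[0.0496,0.01065,0],[0.0496,0.01065,0],[0.0496,0.01065,0],[0.0496,0.01065,0],[0.0496,0.01065,0],[0.0496,0.01065,0],[0,0,0],[0,0,0],[0,0,0],[0,0,0]],"roll":[0,0,0,0,0,0,0,0,0,0,0,0,7.6,7.6,7.6,0]}' 0.5
python3 - <<'E'
from h import *
o=get_obs();T=np.array([.569,.181])-o["eef_pos"][:2];psi=o["eef_rot"][2]
print("tool dx,dy",T@[np.cos(psi),np.sin(psi)],T@[np.sin(psi),-np.cos(psi)],"roll",np.degrees(psi-1.318),"dz",o["eef_pos"][2]-.029)
p=get_image("top");cv2.imwrite("pics/v8.png",cv2.resize(cv2.cvtColor(p["img"],4)[150:225,290:365],(600,600),interpolation=2))
E
```

```text
time: 29.18
eef_pos: [0.5451, -0.2223, 0.0186]
eef_rot: [-3.139, -0.001, 1.714]
force: [-6.5, -1.5, 2.6]
width: 0.0006
grasp_force: 3.2
t 29.18 cas x,y,z mm [-18.8 -29.4  18.6] yawerr deg 0.06 rot [-3.139e+00 -1.000e-03  1.714e+00] F [-6.5 -1.5  2.6]
time: 31.18
eef_pos: [0.5691, 0.1817, 0.1588]
eef_rot: [3.141, -0.0, 1.317]
force: [0.5, -0.2, 0.2]
width: 0.044
grasp_force: 0.0
tool dx,dy -0.0007340199097478746 0.00012277280211313798 roll -0.07659074670451954 dz 0.1297500517638975
```

View pics/v8.png

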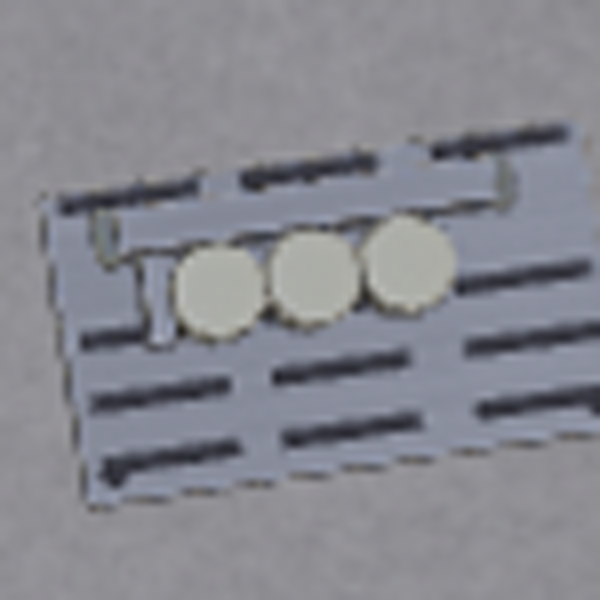

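The picture shows the three caps in one straight closed row, at crop pixels (220,290), (314,277) and (408,264). Next I grasp the cover.

```bash
python3 -m crank '{"xyz":[[0,0,0.045],[0,0,0.045],[0,0,0.03],[0,0,0.008],[0,0,0]],"roll":[0,0,0,0,0]}' 0.5
python3 -m crank '{"xyz":[[0,0,0],[0,0,0],[0,0,0],[0,0,0]],"roll":[0,0,0,0]}' 0
python3 -m crank '{"xyz":[[0,0,-0.02],[0,0,-0.04],[0,0,-0.045],[0,0,0]],"roll":[0,0,0,0]}' 0
python3 - <<'E'
from h import *
o=get_obs();psi0=np.pi/2+.142
C=np.array([.5595,-.1905,.142]);c,s=np.cos(.142),np.sin(.142)
T=C[:2]+[c*.032,s*.032]-o["eef_pos"][:2];print("target",C[:2]+[c*.032,s*.032])
print("after roll",np.degrees(o["eef_rot"][2]-psi0),"dx,dy",T@[np.cos(psi0),np.sin(psi0)],T@[np.sin(psi0),-np.cos(psi0)])
P=[get_image("top"),get_image("side")]
a=cv2.hconcat([cv2.cvtColor(p["img"],4)[90:240,120:270] for p in P]);cv2.imwrite("pics/v9.png",cv2.resize(a,(800,400),interpolation=2))
E
```

```text
time: 31.85
eef_pos: [0.5694, 0.1815, 0.0312]
eef_rot: [3.141, -0.0, 1.316]
force: [0.4, -0.2, 0.5]
width: 0.044
grasp_force: 0.0
time: 32.35
eef_pos: [0.5693, 0.1815, 0.0312]
eef_rot: [3.141, -0.0, 1.315]
force: [-0.4, -0.6, 3.8]
width: 0.0136
grasp_force: 30.0
time: 32.85
eef_pos: [0.5704, 0.1817, 0.1389]
eef_rot: [3.136, -0.002, 1.315]
force: [0.6, -0.2, -0.6]
width: 0.0139
grasp_force: 30.0
target [ 0.59117792 -0.18597126]
after roll -22.775298887162286 dx,dy -0.36695194286106986 -0.031454910129266975
```

View pics/v9.png

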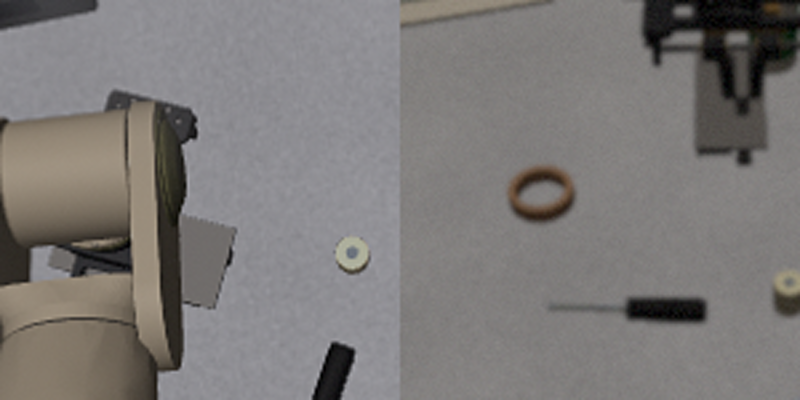

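```bash
python3 -m crank '{"xyz":[[0,0,0],[0,0,0],[0,0,0],[-0.0524,-0.0045,0],[-0.0524,-0.0045,0],[-0.0524,-0.0045,0],[-0.0524,-0.0045,0],[-0.0524,-0.0045,0],[-0.0524,-0.0045,0],[-0.0524,-0.0045,0],[0,0,0],[0,0,0.04],[0,0,0]],"roll":[-7.6,-7.6,-7.6,0,0,0,0,0,0,0,0,0,0]}' 0;python3 cas.py
cat > held.py <<'E'
from fit import *
C=np.array([.5595,-.1905,.142]);c,s=np.cos(.142),np.sin(.142)
zb=get_obs()["eef_pos"][2]-.0312
def loc(q): e=q[:2]-C[:2];return np.round([1e3*(c*e[0]+s*e[1]),1e3*(c*e[1]-s*e[0])],1)
for n in("top","side"):
    p=get_image(n);cv2.imwrite(f"pics/last_{n}.png",cv2.cvtColor(p["img"],4))
    for t,z in(("cover_leg",.0053),("cover_lip",0),("cover",0)):
        for r in place_of(t,p)[:2]: print(n,t,round(r["confidence"],2),loc(atz(p,r["pixel"],zb+z)))
E
python3 held.py
python3 - <<'E'
import cv2
a=cv2.imread("pics/last_side.png")[190:310,230:350];b=cv2.imread("pics/last_top.png")[130:250,270:390]
cv2.imwrite("pics/v10.png",cv2.resize(cv2.hconcat([a,b]),(800,400),interpolation=2))
E
```

```text
time: 34.58
eef_pos: [0.5882, -0.1843, 0.0923]
eef_rot: [-3.135, -0.005, 1.714]
force: [-0.5, 1.6, -1.6]
width: 0.0136
grasp_force: 30.0
t 34.58 cas x,y,z mm [29.3  2.1 92.3] yawerr deg 0.05 rot [-3.135 -0.005  1.714] F [-0.5  1.6 -1.6]
top cover_leg 0.67 [29.5 66.5]
top cover 0.63 [186.3  74.3]
side cover_leg 0.79 [30.2 78.5]
side cover_leg 0.5 [-202.4  -32.6]
side cover_lip 0.76 [-13.7   5.5]
side cover_lip 0.57 [51. 41.]
side cover 0.68 [27.8  0.3]
side cover 0.48 [55.9 44. ]
```

View pics/v10.png

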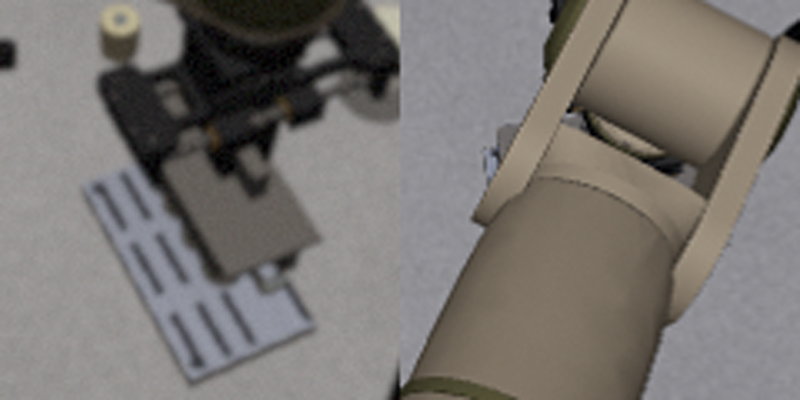

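```bash
python3 -m crank '{"xyz":[[-0.001,0.0015,0],[-0.001,0.001,0],[0,0,0]],"roll":[0,0,0]}' 0;python3 cas.py
python3 - <<'E'
from h import *
C=np.array([.5595,-.1905,.142]);c,s=np.cos(.142),np.sin(.142)
p=get_image("side")
for px in((297.5,274),(326.6,262)):
    e=atz(p,px,.0923-.0312+.027)[:2]-C[:2];print([1e3*(c*e[0]+s*e[1]),1e3*(c*e[1]-s*e[0])])
E
```

```text
time: 35.35
eef_pos: [0.5928, -0.1878, 0.0957]
eef_rot: [-3.142, -0.0, 1.713]
force: [0.6, -0.2, -1.3]
width: 0.014
grasp_force: 30.0
t 35.35 cas x,y,z mm [33.3 -2.  95.7] yawerr deg 0.01 rot [-3.142 -0.     1.713] F [ 0.6 -0.2 -1.3]
[np.float64(-17.894997444808954), np.float64(-74.083217957026)]
[np.float64(55.04585839778951), np.float64(-74.28010516773868)]
```

```bash
python3 -m crank '{"xyz":[[0.002,-0.0013,0],[0,0,0.018],[0,0,0.014],[0,0,0],[0,0,0]],"roll":[0,0,0,0,0]}' 0;python3 cas.py; python3 held.py
python3 - <<'E'
from fit import *
C=np.array([.5595,-.1905,.142]);c,s=np.cos(.142),np.sin(.142)
o=get_obs();p=get_image("side");m=masks_of("cover",p)[0]["pixels"].astype(np.uint8)
# right-hand roof edge: compare predicted corners with the mask along the edge normal
zb=o["eef_pos"][2]-.0312
e=o["eef_pos"][:2]-C[:2]
def W(x,y,z): return [C[0]+c*x-s*y,C[1]+s*x+c*y,z]
tx,ty=c*e[0]+s*e[1],c*e[1]-s*e[0]
for xx in(-.03,-.015,0.015):   # along -y across the right edge
    v=[(y,m[tuple(np.round(proj(p,W(tx+xx,ty+y,zb+.027))).astype(int)[::-1])]) for y in np.arange(-.1,-.05,.0005)]
    print("right edge y rel tool",xx,[round(y*1e3,1) for y,q in v if q][:1])
for yy in(-.06,-.05,-.04):
    v=[(x,m[tuple(np.round(proj(p,W(tx+x,ty+yy,zb+.027))).astype(int)[::-1])]) for x in np.arange(-.07,.05,.0005)]
    f=[x*1e3 for x,q in v if q];print("x edges rel tool",yy,f[:1],f[-1:])
E
```

```text
time: 36.02
eef_pos: [0.5914, -0.186, 0.0642]
eef_rot: [3.141, 0.0, 1.713]
force: [-0.1, -0.7, -1.0]
width: 0.0136
grasp_force: 30.0
t 36.02 cas x,y,z mm [32.2 -0.  64.2] yawerr deg 0.02 rot [3.141 0.    1.713] F [-0.1 -0.7 -1. ]
top cover_leg 0.61 [34.6 70.2]
side cover_leg 0.97 [32.9 84.5]
side cover_lip 0.64 [-18.1   5.2]
side cover 0.87 [24.5  3.8]
right edge y rel tool -0.03 [np.float64(-77.5)]
right edge y rel tool -0.015 [np.float64(-84.5)]
right edge y rel tool 0.015 [np.float64(-77.0)]
x edges rel tool -0.06 [np.float64(-56.99999999999999)] [np.float64(22.000000000000075)]
x edges rel tool -0.05 [np.float64(-56.99999999999999)] [np.float64(23.000000000000075)]
x edges rel tool -0.04 [np.float64(-56.99999999999999)] [np.float64(23.500000000000078)]
```

```bash
python3 -m crank '{"xyz":[[0,0,0.003],[0,0,0.002],[0,0,0.002],[0,0,0.001],[0,0,0]],"roll":[0,0,0,0,0]}' 0;python3 cas.py
python3 -m crank '{"xyz":[[0,0,0.002],[0,0,0.002],[0,0,0]],"roll":[0,0,0]}' 0;python3 cas.py
```

```text
time: 37.15
eef_pos: [0.5916, -0.1859, 0.0568]
eef_rot: [3.14, 0.001, 1.713]
force: [-0.7, 2.0, 6.6]
width: 0.0136
grasp_force: 30.0
t 37.15 cas x,y,z mm [32.4  0.  56.8] yawerr deg 0.02 rot [3.140e+00 1.000e-03 1.713e+00] F [-0.7  2.   6.6]
time: 37.52
eef_pos: [0.5916, -0.1855, 0.052]
eef_rot: [3.14, -0.0, 1.713]
force: [2.3, 2.2, 1.9]
width: 0.0138
grasp_force: 30.0
t 37.52 cas x,y,z mm [32.5  0.4 52. ] yawerr deg 0.02 rot [ 3.14  -0.     1.713] F [2.3 2.2 1.9]
```

```bash
python3 -m crank '{"xyz":[[0,0,0.002],[0,0,0.002],[0,0,0.002],[0,0,0.0015],[0,0,0]],"roll":[0,0,0,0,0]}' 0;python3 cas.py
python3 -m crank '{"xyz":[[0,0,0.001],[0,0,0]],"roll":[0,0]}' 0;python3 cas.py
```

```text
time: 38.15
eef_pos: [0.5912, -0.1864, 0.0448]
eef_rot: [3.141, 0.001, 1.713]
force: [-2.1, -0.4, 3.5]
width: 0.0137
grasp_force: 30.0
t 38.15 cas x,y,z mm [31.9 -0.4 44.8] yawerr deg 0.01 rot [3.141e+00 1.000e-03 1.713e+00] F [-2.1 -0.4  3.5]
time: 38.4
eef_pos: [0.5912, -0.1864, 0.0447]
eef_rot: [3.141, 0.001, 1.713]
force: [-5.1, 0.7, 10.9]
width: 0.0135
grasp_force: 30.0
t 38.4 cas x,y,z mm [31.9 -0.4 44.7] yawerr deg 0.02 rot [3.141e+00 1.000e-03 1.713e+00] F [-5.1  0.7 10.9]
```

Fully home (tool z 44.7 mm, exactly the expected value). I press a little more and check that it settles.

```bash
python3 -m crank '{"xyz":[[0,0,0.0005],[0,0,0],[0,0,0],[0,0,0]],"roll":[0,0,0,0]}' 0;python3 cas.py; python3 held.py
```

```text
time: 38.9
eef_pos: [0.5912, -0.1863, 0.0447]
eef_rot: [3.141, 0.002, 1.713]
force: [-6.0, 1.6, 14.7]
width: 0.0139
grasp_force: 30.0
t 38.9 cas x,y,z mm [32.  -0.4 44.7] yawerr deg 0.02 rot [3.141e+00 2.000e-03 1.713e+00] F [-6.   1.6 14.7]
side cover_leg 0.73 [27.4 73.1]
side cover_leg 0.56 [10.3 42.4]
side cover_lip 0.83 [-14.7   7.8]
side cover_lip 0.38 [44.3 30.8]
side cover 0.67 [32.  -4.8]
side cover 0.53 [44.4 30. ]
```

```bash
python3 -c "
from plant import close_job,get_obs
print(get_obs()['force']);print(close_job())"
```

```text
[-6.94883349  1.88532248 14.85767895]
the job is handed in; nothing more can be done
None
```

The three caps stand in a straight, closed-up row, the cover is snapped fully home over them, and I handed the job in at about 39 s with the arm still pressing down at about 15 N; no verdict came back.

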